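# Hold the double-ended plug gauge over the light panel

### The job

Draw the double-ended plug gauge (the one with a slim bright pin sticking out of its upper end too) out of the sloped wooden stand and turn it level, lengthways along the flat light panel. Finish while still holding it in the gripper, level, still, centred and about 10 cm above the panel, without ever touching the panel with it. Leave the other two gauges in the stand and everything else on the bench where it is.

Things in the scene. Friction and masses are not known exactly. Their poses are not given: they have to be found in the camera images.
- double_gauge: the gauge to take: round, 140 mm long, 110 to 230 g. Origin: centre of its lower end face (the end in the stand); z along it to the upper end. From the origin: steel plug 14 mm in diameter from 0 to 42 mm, dark handle 22 mm in diameter to 112 mm, slim bright pin 12 mm in diameter to 140 mm. At the start 40 mm of the lower plug sits loosely in a bore. Balances near mid-handle
- handle_mid (a point): middle of the double-ended gauge's handle, on its axis, 77 mm from its origin; the place to grip
- plain_gauge: single-ended gauge beside it in the stand, same lower plug and handle, the handle simply ends flat (112 mm long in all); same origin and axes; leave it
- ball_gauge: single-ended gauge beside it in the stand, same lower plug and handle, with a 28 mm ball on the end of the handle (134 mm in all); same origin and axes; leave it
- stand: fixed beech stand, 230 mm along its y, 78 mm high. Origin: centre of its underside, z up. Three blind bores 16 mm wide, 40 mm deep, at y = -75, 0, 75 mm; they open to its +x and upwards, 40 degrees above level, mouths at x = 34, z = 59 mm. The gauges in them lean likewise and come out along their own z after 40 mm; which is in which bore varies
- panel: fixed flat light panel, aluminium frame with white window, lying on the bench: 220 mm long (its x), 90 mm wide (its y), 20 mm high. Origin at the centre of its underside, z up
- ring_gauge: steel ring 48 mm across, 16 mm high, lying on the bench between stand and panel; origin at the centre of its underside; leave it
- ring_small: steel ring 34 mm across, 14 mm high, lying on the bench; origin at the centre of its underside; leave it
- calliper: calliper lying on the bench beyond stand and panel, 216 mm long (along its x), 12 mm high; leave it
- micrometer: micrometer lying on the bench, 145 mm long (along its x), 18 mm high; leave it
- spare_box: small yellow box 75 x 50 x 30 mm on the bench; origin at the centre of its underside; leave it
Not all that is in view belongs to the job. What is shaped like the double_gauge but pink or turquoise is not meant. Leave any purple look-alike of the panel alone.

How it is judged:
By the outcome, as a careful person would: the job done as asked, in the order asked, and still so for the second after the job is handed in, while the arm keeps its last pose, push and grip.
It also fails if it takes over 35 s, if anything falls off the work surface, if the arm or the gripper's body presses on something with over 40 N, if the wrist force passes 120 N, or if a joint passes its speed limit or range.

### The arm

A 6-joint arm with a two-finger parallel gripper is mounted at the origin on the work surface. World frame = base frame: x ahead of the robot, y to its left, z up, the work surface at z = 0. Lengths are in m, angles in degrees, forces in N, time in s.
With the tool pointing down it reaches from about 0.4 to 0.825 m from the base axis. Payload 7 kg.
Tool frame: the origin (TCP) lies midway between the tips of the shut fingers; the grasp point (between the pads) lies 19 mm behind it; z points along the fingers, y is the line along which they close (so a half turn about z gives the same grasp; the last joint's range is limited). The gripper opens to 88 mm and grips with 3 to 60 N. Pads are 19 mm wide; open, the fingers measure 130 mm over their backs; the gripper's body (78 mm by 193 mm) begins 47 mm behind the grasp point.
Start: joints at [-48.524, 20.546, 0.682, 0, -70.136, -16.507], TCP at [0.285, -0.612, 0.227] pointing down, gripper open.
Joint ranges: [-176.03, 176.03], [-82.01, 121.73], [-58.28, 71.71], [-173.87, 95.51], [-174.79, -0.11], [-173.66, 173.66]. Speed limits (degrees/s): [136.94, 136.94, 172.46, 180, 180, 180].

### API

Orientations are given as [roll, pitch, yaw] about the fixed x, y, z axes, in that order (R = Rz(yaw) Ry(pitch) Rx(roll)).
In Python, from plant import r, eyes, workorder gives the robot as it stands.
- The arm moves only by the tool step_arm, never from a script. Its argument "plan" is a list of rows, each a list of 5 numbers: the shift along the tool's x, y, z each as a share of 25 cm, from -1 to 1, then the turn about the tool's z as a share of 60 degrees, from -1 to 1, then the finger opening in mm, from 0 to 87.6. In form: [[x, y, z, turn, jaw], ...]. A call has 1 to 12 rows; each row is the pose to reach, as a shift and turn from the pose commanded when the call began, along the tool's axes at that moment; what a row does not reach only later rows make up. A row lasts 1/12 s, in which the tool goes at most 41.7 mm and 7.16 degrees, less where a joint would pass 70% of its speed; a pose out of reach is approached as far as the arm can. A call with a number of a shift or a turn outside -1 to 1 is refused whole. A call with a gripper value outside its range is refused whole. The fingers move at their own pace and stop on an object; "newtons" is the grip in N (left out, the last holds). Time passes only in rows, so rows that repeat a pose let the fingers close. It gives the time, the measured TCP pose, the force, the opening and the grip force at its end, in the units of the state.
- r.get_state(): the state, without advancing time (a new reading comes with each control period).
- eyes.capture(name): name is "scene" or "top" or "wrist"; returns the picture (384x512x3 uint8, red, green, blue); there is no depth.
- eyes.camera_model(name): a dict with "fov_y" (degrees; the focal length in pixels is half the picture's height over the tangent of half this angle, whatever the lens; pixels are square), "cx", "cy" (the principal point, pixels), "world_to_cam" (4x4, takes a point from world to camera coordinates); the wrist camera has in their place "hand_eye" (4x4, takes a point from camera to tool coordinates, whose origin is the TCP and whose axes are the flange's). Camera axes: x right, y up, looking along -z (the intrinsics and any distortion apply to the point x, -y, -z); pixel columns grow to the right and rows downward; lengths in m; the calibration is good to about 2 mm. A picture is of the moment at which its call begins: read the wrist's pose just before it. camera_model takes no time and is no camera call.
- workorder.close_job(): hands the job in; it is judged then, once.
The state is a dict: "time_s": time; "joints": joint angles; "qd": joint speeds; "joint_torque": joint torques, N m; "tcp_pos": TCP position; "eef_rot": TCP orientation; "contact_force": force on the tool from outside, world axes, zero at the start; "moment": the same for the moment, N m; "gripper_width": finger opening in m; "gripper_force": force on a finger pad.
Only numpy, scipy, OpenCV 4.12 (cv2) and the standard library are available. Lean on these libraries where they do the work, as an engineer would, in place of code of your own. Each camera call takes 0.05 s, during which the arm holds its last target. There are 200 camera calls.

## Working session

There is one attempt and no reset: what is moved stays moved. The work goes in short steps, Python scripts to look and compute and a tool call to move; the robot and the scene stay as the last step left them, time stands still between calls to the robot, and variables do not carry over. Pictures are saved under pics/ and viewed, at most 10 in all, crops included, and the job is handed in when it is done.

Besides the shell and the picture viewer there is one more tool, called after ">>>" as a command line: name --pt "numbers of a row" for each row, then --argument value for the rest. step_arm: Moves the arm, as the interface text tells. Its arguments: {"type":"object","properties":{"plan":{"type":"array"},"newtons":{"type":"number"}},"required":["plan"]}

```bash
mkdir -p pics; ls
python3 - <<'E'
from plant import r, eyes, workorder
import cv2,numpy as np
print(r.get_state())
for n in ("scene","top","wrist"):
    im=eyes.capture(n); np.save(f"pics/{n}0.npy",im)
    cv2.imwrite(f"pics/{n}0.png",cv2.cvtColor(im,cv2.COLOR_RGB2BGR))
    print(n,eyes.camera_model(n))
a=cv2.imread("pics/scene0.png");b=cv2.imread("pics/top0.png")
cv2.imwrite("pics/both.png",cv2.resize(np.vstack([a,b]),(400,600)))
E
```

```text
pics
{'time_s': 0.0, 'joints': array([-4.85224795e+01,  2.05922873e+01,  6.31769115e-01, -2.02833267e-02,
       -7.01357840e+01, -1.65082759e+01]), 'qd': array([-0.10941411,  0.1369867 , -0.07835562,  0.02719929,  0.02251685,
        0.0341499 ]), 'joint_torque': array([-1.94136970e-03, -5.82721639e+01,  2.93046427e+01,  6.99693784e+00,
        6.68291192e-03, -1.76779972e-04]), 'tcp_pos': array([ 0.28471061, -0.6114567 ,  0.22559733]), 'eef_rot': array([ 1.79902249e+02, -9.08594724e-03, -1.55037656e+02]), 'contact_force': array([ 0.02961164,  0.65035453, -0.45829124]), 'moment': array([-0.00657382,  0.0746836 , -0.06585878]), 'gripper_force': 0.0, 'gripper_width': 0.08755887392237964}
scene {'fov_y': 55.06130917582544, 'cx': 253.5856424693726, 'cy': 189.16506175948126, 'world_to_cam': array([[ 0.57678206,  0.81682423,  0.01098312, -0.2723111 ],
       [-0.70233112,  0.48897924,  0.51732998,  0.27501621],
       [ 0.41719715, -0.30610043,  0.85571553, -1.35978437],
       [ 0.        ,  0.        ,  0.        ,  1.        ]])}
top {'fov_y': 49.40871207903964, 'cx': 252.79720174482202, 'cy': 189.9048230646008, 'world_to_cam': array([[-0.00587524, -0.99943437, -0.03311215,  0.01579024],
       [ 0.99740142, -0.00823454,  0.07157228, -0.47781055],
       [-0.07180446, -0.0326056 ,  0.99688565, -1.11217126],
       [ 0.        ,  0.        ,  0.        ,  1.        ]])}
wrist {'fov_y': 71.5340671177606, 'cx': 256.1003959472077, 'cy': 193.54352185201046, 'hand_eye': array([[ 3.04748940e-04,  9.64551632e-01,  2.63894025e-01,
         7.12044087e-02],
       [ 9.99999946e-01, -2.62028913e-04, -1.97081039e-04,
        -4.24274393e-04],
       [-1.20946973e-04,  2.63894071e-01, -9.64551660e-01,
        -1.57806397e-01],
       [ 0.00000000e+00,  0.00000000e+00,  0.00000000e+00,
         1.00000000e+00]])}
```

View pics/scene0.png

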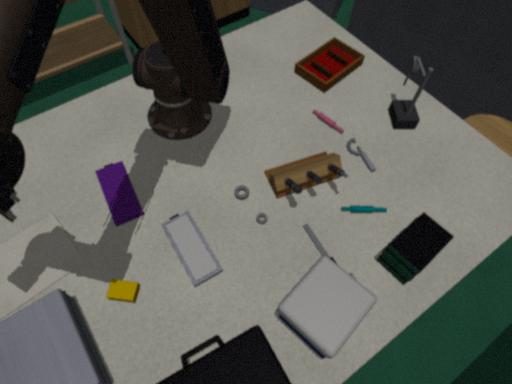

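View pics/top0.png

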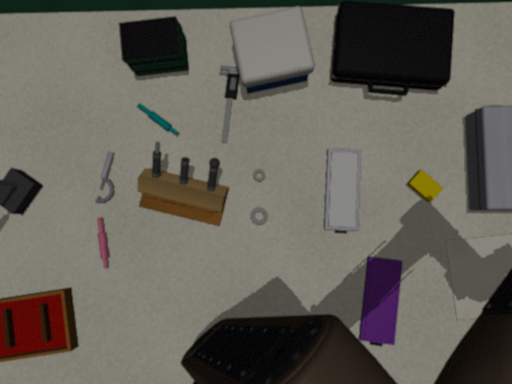

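The top view shows the stand near (183,195), with three candidate gauges at (156,158), (185,170) and (213,172). The panel is at (343,190), with a purple look-alike at (381,300) and pink and turquoise look-alikes at (103,243) and (158,120). The one at (156,158) seems to have a slim pin at its end, while (213,172) looks like the ball and (185,170) the plain one. I'll confirm with one enlarged crop.

Run:
```python
import cv2,numpy as np
a=cv2.imread("pics/scene0.png");b=cv2.imread("pics/top0.png")
A=cv2.resize(a[140:205,255:355],(800,520),interpolation=cv2.INTER_CUBIC)[:,:]
B=cv2.resize(b[135:230,130:236],(669,600),interpolation=cv2.INTER_CUBIC)
A=cv2.resize(A,(460,299)); B=cv2.resize(B,(335,300))
c=np.zeros((600,800,3),np.uint8)
c[:299,:460]=A; c[:300,460:795]=B
P=cv2.resize(b[140:240,315:370],(165,300)); c[300:,:165]=P
Q=cv2.resize(a[200:295,150:235],(268,300)); c[300:,200:468]=Q
c=np.clip(c.astype(float)*1.6,0,255).astype(np.uint8)
cv2.imwrite("pics/crop.png",c)
```

```text
(no output)
```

View pics/crop.png

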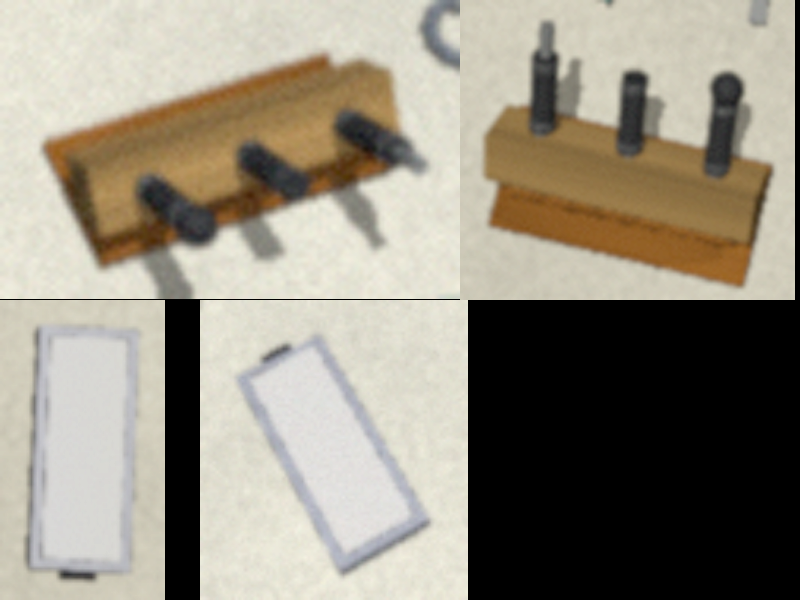

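The crop confirms it. The gauge with the slim bright pin is at about (156,158) in the top view and (340,170) in the scene view. The middle one ends flat, and the third carries the ball.

```bash
cat > h.py <<'E'
import cv2,numpy as np
from plant import r,eyes,workorder
def ray(n,uv):
    m=eyes.camera_model(n);f=192/np.tan(np.radians(m["fov_y"]/2))
    T=np.linalg.inv(m["world_to_cam"]); uv=np.atleast_2d(uv)
    d=np.c_[(uv[:,0]-m["cx"])/f,-(uv[:,1]-m["cy"])/f,-np.ones(len(uv))]@T[:3,:3].T
    return T[:3,3],d/np.linalg.norm(d,axis=1)[:,None]
def onplane(n,uv,z):
    o,d=ray(n,uv); return o+d*((z-o[2])/d[:,2])[:,None]
def proj(n,P):
    m=eyes.camera_model(n);f=192/np.tan(np.radians(m["fov_y"]/2))
    p=np.atleast_2d(P)@m["world_to_cam"][:3,:3].T+m["world_to_cam"][:3,3]
    return np.c_[m["cx"]-f*p[:,0]/p[:,2],m["cy"]+f*p[:,1]/p[:,2]]
def tri(u1,u2,a="scene",b="top"):
    o1,d1=ray(a,u1);o2,d2=ray(b,u2);d1=d1[0];d2=d2[0]
    s=np.linalg.lstsq(np.c_[d1,-d2],o2-o1,rcond=None)[0]
    p,q=o1+s[0]*d1,o2+s[1]*d2
    return (p+q)/2,np.linalg.norm(p-q)
def blob(mask,near):
    n,l,s,c=cv2.connectedComponentsWithStats(mask.astype(np.uint8))
    k=[i for i in range(1,n) if s[i,4]>15]; i=min(k,key=lambda i:np.hypot(*(c[i]-near)))
    return l==i
def axis(mask):
    y,x=np.nonzero(mask);P=np.c_[x,y].astype(float);c=P.mean(0)
    d=np.linalg.svd(P-c,full_matrices=False)[2][0];t=(P-c)@d
    return c,d,t.min()-.5,t.max()+.5,len(P)
def rect(mask):
    c=max(cv2.findContours(mask.astype(np.uint8),cv2.RETR_EXTERNAL,cv2.CHAIN_APPROX_NONE)[0],key=cv2.contourArea)
    return cv2.boxPoints(cv2.minAreaRect(c))
E
python3 - <<'E'
from h import *
S=np.load("pics/scene0.npy").astype(int);T=np.load("pics/top0.npy").astype(int)
np.set_printoptions(precision=4,suppress=True)
near={"dbl":((338,170),(156,163)),"pl":((315,177),(184,172)),"ball":((293,185),(213,174))}
for k,(a,b) in near.items():
    R=[]
    for im,n in((S,a),(T,b)):
        m=im.max(2)<75; w=np.zeros_like(m);w[n[1]-18:n[1]+18,n[0]-14:n[0]+14]=1
        c,d,t0,t1,N=axis(blob(m&w,n)); R.append((c,d,t0,t1,N))
    e=[np.array([x[0]+x[1]*x[2],x[0]+x[1]*x[3]]) for x in R]
    # low end: scene -> smaller x ; top -> larger row
    if e[0][0,0]>e[0][1,0]: e[0]=e[0][::-1]
    if e[1][0,1]<e[1][1,1]: e[1]=e[1][::-1]
    # axis line from two planes
    nn=[];
    for v,x in zip(("scene","top"),e):
        o,d=ray(v,x); nv=np.cross(d[0],d[1]); nn.append(nv/np.linalg.norm(nv))
    u=np.cross(*nn);u/=np.linalg.norm(u);u*=np.sign(u[2])
    lo,g1=tri(e[0][0],e[1][0]);hi,g2=tri(e[0][1],e[1][1]);mid,g3=tri(R[0][0],R[1][0])
    print(k,"px",e[0].round(1).tolist(),e[1].round(1).tolist(),"axis elev",np.degrees(np.arcsin(u[2])),"yaw",np.degrees(np.arctan2(u[1],u[0])))
    print("  lo",lo,"hi",hi,"len",np.linalg.norm(hi-lo),"mid",mid,"gaps",g1,g2,g3)
# panel
for v,im,n in(("top",T,(343,190)),("scene",S,(191,247))):
    hsv=cv2.cvtColor(im.astype(np.uint8),cv2.COLOR_RGB2HSV)
    print(v,"bench",im[n[1]+70,n[0]-40],"win",im[n[1],n[0]])
    b=im[...,2]-im[...,0]; m=b>-6; w=np.zeros_like(m);w[n[1]-60:n[1]+60,n[0]-50:n[0]+50]=1
    m=cv2.morphologyEx((m&w).astype(np.uint8),cv2.MORPH_OPEN,np.ones((3,3)))
    q=rect(blob(m,n)); P=onplane(v,q,.02); print(q.tolist()); print(P[:,:2],"sides",np.linalg.norm(P-np.roll(P,1,0),axis=1),"ctr",P.mean(0))
E
```

```text
dbl px [[323.1, 177.3], [342.0, 167.9]] [[156.4, 177.6], [156.9, 144.5]] axis elev 63.28319307369624 yaw -32.30187171373082
  lo [ 0.5111  0.274  -0.0146] hi [0.5792 0.2379 0.1497] len 0.181549425366693 mid [0.5433 0.2599 0.0646] gaps 0.023244486546367064 0.005248133663133693 0.0072399490260002825
pl px [[298.3, 184.0], [328.8, 174.8]] [[183.4, 184.7], [185.2, 157.4]] axis elev 61.412029221894684 yaw -25.52032809689389
  lo [ 0.4878  0.1919 -0.0113] hi [0.56   0.1865 0.1302] len 0.15886482801179885 mid [0.5247 0.1906 0.0592] gaps 0.0340170636904287 0.028184407487107908 0.000622186984827727
ball px [[277.9, 188.9], [306.9, 184.5]] [[210.6, 191.6], [215.2, 157.4]] axis elev 59.83212889621932 yaw -21.780519317480977
  lo [0.4684 0.1167 0.0002] hi [0.5555 0.1087 0.1431] len 0.16754556623277309 mid [0.5143 0.1127 0.0745] gaps 0.028484339491596962 0.023476630877840715 0.0015110331717454856
top bench [129 126 116] win [135 135 134]
[[323.4695129394531, 230.46678161621094], [326.9895935058594, 147.74424743652344], [361.4590759277344, 149.21104431152344], [357.9389953613281, 231.93357849121094]]
[[ 0.3677 -0.1756]
 [ 0.5904 -0.1891]
 [ 0.5853 -0.2814]
 [ 0.3634 -0.2667]] sides [0.0912 0.223  0.0925 0.2224] ctr [ 0.4767 -0.2282  0.02  ]
scene bench [143 141 132] win [139 137 134]
[[158.88677978515625, 223.396240234375], [188.34902954101562, 207.0283203125], [223.7735595703125, 270.79248046875], [194.31130981445312, 287.160400390625]]
[[ 0.3634 -0.2722]
 [ 0.3654 -0.1716]
 [ 0.5988 -0.1922]
 [ 0.5914 -0.2833]] sides [0.2282 0.1006 0.2343 0.0914] ctr [ 0.4797 -0.2298  0.02  ]
```

Run:
```python
from h import *
np.set_printoptions(precision=4,suppress=True)
T=np.load("pics/top0.npy").astype(int)
print(T[138:182,150:164].max(2))
u=np.array([np.cos(np.radians(40)),np.sin(np.radians(40))])
# ends of masks in top: low handle end (s=42), far end
for k,l,h,sh in(("dbl",(156.4,177.6),(157.3,142),140),("pl",(183.4,184.7),(185.2,157.4),112),("ball",(210.6,191.6),(215.2,157.4),134)):
    z=lambda s:.059+(s-40)*1e-3*u[1]
    a=onplane("top",l,z(42))[0];b=onplane("top",h,z(sh))[0];d=b-a
    print(k,a,b,"horiz len",np.hypot(*d[:2]),"exp",(sh-42)*u[0]*1e-3,"yaw",np.degrees(np.arctan2(d[1],d[0])))
```

```text
[[133 132 133 133 133 131 131 131 131 132 134 133 131 131]
 [133 132 132 131 131 131 132 132 133 133 132 132 132 131]
 [132 132 132 132 131 131 129 129 130 129 130 132 134 131]
 [131 132 133 133 132 121 113 109 109 118 129 133 134 132]
 [131 132 134 135 130 110  88  82  83  99 123 132 134 130]
 [132 133 133 134 127 102  78  72  71  87 118 131 131 130]
 [134 132 132 132 121  96  76  74  69  80 116 130 131 131]
 [133 134 134 130 117  92  76  73  67  81 116 130 132 131]
 [135 135 134 132 117  92  77  72  68  86 118 129 131 132]
 [134 134 135 132 120  93  76  71  69  87 118 130 131 132]
 [132 133 135 133 119  94  77  71  68  88 118 130 131 134]
 [131 133 133 131 113  90  75  70  67  91 120 132 133 133]
 [131 132 131 118  94  77  74  70  67  89 117 131 134 133]
 [132 130 121  93  63  64  73  71  61  68  96 122 133 134]
 [131 128 107  71  45  56  70  67  55  44  67 106 129 134]
 [130 125  98  58  36  46  53  53  42  29  53  97 126 134]
 [132 127  99  60  39  36  38  38  33  32  52  99 126 133]
 [133 128 100  61  47  47  43  41  40  38  57 102 128 129]
 [133 128  98  60  48  50  51  47  43 
[... 1179 characters left out ...]
  59  76  89  93  94]
 [ 87  84  74  65  60  57  54  58  69  80  89  93  93  94]
 [ 83  84  80  77  77  76  76  79  85  89  93  95  95  94]
 [ 83  83  82  83  83  84  83  85  86  88  89  89  92  93]
 [ 85  83  84  82  85  83  82  84  83  84  86  86  87  89]
 [ 87  86  85  84  86  85  84  83  83  82  84  83  84  83]]
dbl [0.5093 0.2644 0.0603] [0.5919 0.2463 0.1233] horiz len 0.08451748278932844 exp 0.07507235542565985 yaw -12.362477370958956
pl [0.49   0.1929 0.0603] [0.5552 0.1797 0.1053] horiz len 0.06652662648821157 exp 0.05362311101832846 yaw -11.42063550563421
ball [0.4713 0.1213 0.0603] [0.5522 0.102  0.1194] horiz len 0.08320954321728559 exp 0.07047608876694599 yaw -13.412112076335298
```

The panel checks out: measured 223 x 92 mm, centre (0.477, -0.228), yaw about -3.5°. Bore spacing is 74 mm and handle_mid is about (0.541, 0.257, 0.083), gauge yaw about -14°. Moving to hover.

>>> step_arm --pt "-0.8 0.9 -0.3 0 60" --pt "-0.8 0.9 -0.3 0 60" --pt "-0.8 0.9 -0.3 0 60" --pt "-0.8 0.9 -0.3 0 60" --pt "-0.8 0.9 -0.3 0 60" --pt "-0.8 0.9 -0.3 0 60" --pt "-0.8 0.9 -0.3 0 60" --pt "-0.8 0.9 -0.3 0 60" --pt "-0.8 0.9 -0.3 0 60"

```text
time_s: 0.9
tcp_pos: [0.3724, -0.3208, 0.3034]
eef_rot: [-179.9, 0.2, -154.8]
contact_force: [0.2, 0.3, -0.8]
gripper_width: 0.06
gripper_force: 0.0
```

>>> step_arm --pt "-0.8 0.9 0 0 60" --pt "-0.8 0.9 0 0 60" --pt "-0.8 0.9 0 0 60" --pt "-0.8 0.9 0 0 60" --pt "-0.8 0.9 0 0 60" --pt "-0.8 0.9 0 0 60" --pt "-0.8 0.9 0 0 60" --pt "-0.8 0.9 0 0 60" --pt "-0.8 0.9 0 0 60"

```text
time_s: 1.65
tcp_pos: [0.4582, -0.0328, 0.301]
eef_rot: [180.0, -0.0, -154.8]
contact_force: [-0.5, 0.3, 0.1]
gripper_width: 0.0599
gripper_force: 0.0
```

>>> step_arm --pt "-0.8 0.9 0 0.65 60" --pt "-0.8 0.9 0 0.65 60" --pt "-0.8 0.9 0 0.65 60" --pt "-0.8 0.9 0 0.65 60" --pt "-0.8 0.9 0 0.65 60" --pt "-0.8 0.9 0 0.65 60" --pt "-0.8 0.9 0 0.65 60" --pt "-0.8 0.9 0 0.65 60" --pt "-0.8 0.9 0 0.65 60" --pt "-0.8 0.9 0 0.65 60"

```text
time_s: 2.48
tcp_pos: [0.5441, 0.253, 0.3003]
eef_rot: [-179.9, -0.1, 166.0]
contact_force: [-0.3, -0.2, -0.1]
gripper_width: 0.0598
gripper_force: 0.0
```

Run:
```python
from h import *
s=r.get_state();print({k:np.round(s[k],4) for k in("time_s","tcp_pos","eef_rot","joints")})
im=eyes.capture("wrist");np.save("pics/w1.npy",im);cv2.imwrite("pics/w1.png",cv2.cvtColor(im,cv2.COLOR_RGB2BGR))
```

```text
{'time_s': np.float64(2.4833), 'tcp_pos': array([0.5441, 0.253 , 0.3003]), 'eef_rot': array([-1.798856e+02, -7.730000e-02,  1.660100e+02]), 'joints': array([ 4.35740e+01,  1.14278e+01, -2.31600e+00, -4.00000e-03,
       -7.63943e+01, -1.47563e+02])}
```

View pics/w1.png

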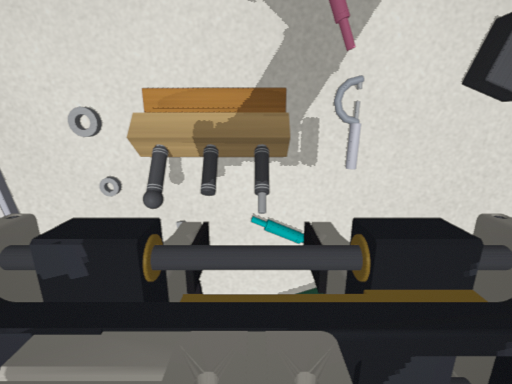

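The wrist view shows our gauge upright in the image: handle from (261,148) to (262,192), pin tip at (262,212). The plain gauge is at (210,170), the ball gauge at (156,175). The stand's edge is level, so the tool yaw matches.

```bash
cat >> h.py <<'E'
from scipy.spatial.transform import Rotation as Ro
def wray(uv,s):
    m=eyes.camera_model("wrist");f=192/np.tan(np.radians(m["fov_y"]/2));uv=np.atleast_2d(uv)
    T=np.eye(4);T[:3,:3]=Ro.from_euler("xyz",s["eef_rot"],degrees=True).as_matrix();T[:3,3]=s["tcp_pos"]
    T=T@m["hand_eye"]
    d=np.c_[(uv[:,0]-m["cx"])/f,-(uv[:,1]-m["cy"])/f,-np.ones(len(uv))]@T[:3,:3].T
    return T[:3,3],d/np.linalg.norm(d,axis=1)[:,None]
def won(uv,s,z):
    o,d=wray(uv,s); return o+d*((np.asarray(z)-o[2])/d[:,2])[:,None]
E
python3 - <<'E'
from h import *
np.set_printoptions(precision=4,suppress=True)
im=np.load("pics/w1.npy").astype(int);v=im.max(2)
s=dict(tcp_pos=np.array([.5441,.253,.3003]),eef_rot=[-179.886,-.077,166.01])
for row in(150,155,160,165,170,175,180,185,188,190,192,194,196,200,205,208,210,212,214): print(row,v[row,252:273])
# handle mask & middle columns
for row,z in((155,.066),(185,.098),(205,.118)):
    w=v[row,245:280]; c=np.nonzero(w<(75 if row<195 else 140))[0]+245
    print(row,c.min(),c.max(),won([(c.min()+c.max())/2,row],s,z))
E
```

```text
150 [110 105  87  71  66  62  65  75  80  80  79  73  69  66  64  74  83  98
 111 110 111]
155 [111 102  76  46  47  51  52  54  55  56  55  55  54  53  51  47  57  89
 109 110 110]
160 [159 148 101  50  48  50  52  55  53  54  56  52  52  52  51  48  68 123
 152 155 159]
165 [215 205 152  62  45  51  52  53  54  55  55  55  53  54  52  47  85 179
 220 219 218]
170 [222 207 150  62  46  50  52  52  53  55  54  55  54  52  51  46  79 176
 218 218 216]
175 [221 204 148  62  45  51  52  53  55  55  55  55  53  53  51  45  73 170
 217 221 220]
180 [222 206 143  66  55  52  53  55  55  55  55  54  57  59  59  48  66 160
 212 220 221]
185 [220 202 143 103 113 105 102  97  95  95  94  95  98  98 104 114 112 157
 206 217 216]
188 [219 201 144 106 103  97  89  86  86  87  87  87  86  88  90  98 107 157
 207 221 218]
190 [222 203 137  69  65  71  74  76  80  83  82  81  77  75  69  62  69 146
 202 217 216]
192 [221 202 138  68  61  65  72  91 110 122 124 114  98  76  67  64  68 140
 198 213 213]
194 [216 216 200 145  93  86 109 134 144 148 149 146 140 121  91  96 148 198
 217 214 213]
196 [215
[... 187 characters left out ...]
218 217 216 195 134 137 147 150 148 143 135 131 181 217 218 219
 219 216 213]
208 [216 217 218 217 216 195 135 137 147 150 147 142 133 128 178 216 217 217
 217 218 216]
210 [218 219 218 217 217 196 132 132 148 150 149 142 134 126 177 215 217 218
 220 219 217]
212 [217 217 218 221 221 203 152 129 129 129 129 129 130 139 183 214 216 218
 219 219 218]
214 [192 153 159 194 218 220 215 211 212 213 215 217 220 220 219 216 214 214
 214 216 219]
155 255 268 [[0.5239 0.2653 0.066 ]]Traceback (most recent call last):
  File "<stdin>", line 9, in <module>
    return umr_minimum(a, axis, None, out, keepdims, initial, where)
ValueError: zero-size array to reduction operation minimum which has no identity
```

Run:
```python
from h import *
np.set_printoptions(precision=4,suppress=True)
s=dict(tcp_pos=np.array([.5441,.253,.3003]),eef_rot=[-179.886,-.077,166.01])
a=won([260.9,155],s,.066+.005)[0];b=won([261.3,205],s,.118)[0]
d=b-a;print(a,b,"yaw",np.degrees(np.arctan2(d[1],d[0])))
yaw=np.radians(-14);u=np.array([np.cos(yaw),np.sin(yaw)])
tip=won([261.3,212.9],s,.059+.1*.643-.0046)[0,:2]-.0039*u
end=won([261.1,194.5],s,.059+.072*.643-.0084)[0,:2]-.0071*u
print("mid from tip",tip-.063*.766*u,"from handle end",end-.035*.766*u)
```

```text
[0.5231 0.2645 0.071 ] [0.5822 0.2499 0.118 ] yaw -13.881845716749446
mid from tip [0.5423 0.2599] from handle end [0.5409 0.2602]
```

>>> step_arm --pt "0.017 0.025 0.4 0 60" --pt "0.017 0.025 0.6 0 60" --pt "0.017 0.025 0.7 0 60" --pt "0.017 0.025 0.8 0 60" --pt "0.017 0.025 0.88 0 60" --pt "0.017 0.025 0.945 0 60" --pt "0.017 0.025 0.945 0 60" --pt "0.017 0.025 0.945 0 60"

```text
time_s: 3.2
tcp_pos: [0.5411, 0.2585, 0.0651]
eef_rot: [-179.9, -0.1, 165.9]
contact_force: [-0.2, 0.4, 0.5]
gripper_width: 0.06
gripper_force: 0.0
```

>>> step_arm --pt "0 0 0 0 15" --pt "0 0 0 0 15" --pt "0 0 0 0 15" --pt "0 0 0 0 15" --pt "0 0 0 0 15" --pt "0 0 0 0 15" --pt "0 0 0 0 15" --pt "0 0 0 0 15" --pt "0 0 0 0 15" --pt "0 0 0 0 15" --pt "0 0 0 0 15" --pt "0 0 0 0 15" --newtons 20

```text
time_s: 4.2
tcp_pos: [0.5416, 0.2606, 0.0656]
eef_rot: [180.0, 0.0, 166.0]
contact_force: [0.9, 1.5, 4.3]
gripper_width: 0.0214
gripper_force: 20.0
```

>>> step_arm --pt "-0.023 0 -0.019 0 15" --pt "-0.046 0 -0.039 0 15" --pt "-0.069 0 -0.058 0 15" --pt "-0.092 0 -0.077 0 15" --pt "-0.115 0 -0.096 0 15" --pt "-0.138 0 -0.116 0 15" --pt "-0.161 0 -0.135 0 15" --pt "-0.184 0 -0.154 0 15" --pt "-0.184 0 -0.154 0 15" --pt "-0.184 0 -0.154 0 15"

```text
time_s: 5.03
tcp_pos: [0.5862, 0.2491, 0.104]
eef_rot: [180.0, 0.0, 165.9]
contact_force: [-0.6, 0.8, -2.1]
gripper_width: 0.0216
gripper_force: 20.0
```

Run:
```python
from h import *
s=r.get_state();print({k:np.round(s[k],4) for k in("time_s","tcp_pos","eef_rot","contact_force","gripper_width")})
c=[]
for n in("wrist","scene"):
    im=eyes.capture(n);np.save(f"pics/{n}2.npy",im);c.append(cv2.cvtColor(im,cv2.COLOR_RGB2BGR))
cv2.imwrite("pics/c2.png",np.hstack([cv2.resize(c[0],(400,300)),cv2.resize(c[1][110:215,240:380],(400,300),interpolation=cv2.INTER_CUBIC)]))
```

```text
{'time_s': np.float64(5.0333), 'tcp_pos': array([0.5862, 0.2491, 0.104 ]), 'eef_rot': array([1.799795e+02, 5.900000e-03, 1.659284e+02]), 'contact_force': array([-0.6305,  0.8477, -2.1271]), 'gripper_width': np.float64(0.0216)}
```

View pics/c2.png

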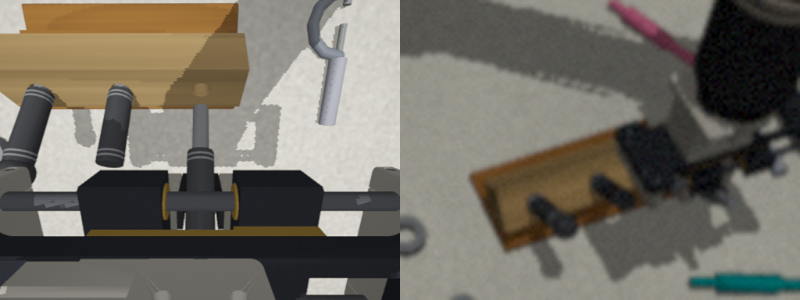

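The gauge is out of the bore, with its bare plug ending near (257,134) in the wrist picture. The gripper can only turn about the vertical, so I'll level the gauge by pressing its lower end gently on the stand's top and pivoting it in the pads. First I'll check where that top surface is.

Run:
```python
from h import *
np.set_printoptions(precision=4,suppress=True)
s=dict(tcp_pos=np.array([.5441,.253,.3003]),eef_rot=[-179.886,-.077,166.01])
im=np.load("pics/w1.npy")
for c in (240,285): print(c,[(i,*im[i,c]) for i in range(82,164,3)])
yaw=np.radians(-14);X=np.array([np.cos(yaw),np.sin(yaw)]);Y=np.array([-X[1],X[0]])
O=np.array([.514,.267])-.034*X-.075*Y;print("stand origin",O)
for nm,p,z in(("back-top L/R",[[134,113],[287,113]],.078),("ridge",[[130,140],[290,140]],.078),("front bottom",[[135,157],[289,157]],.03),("orange back L/R",[[143,88],[287,88]],.0),("orange back z.02",[[143,88],[287,88]],.02)):
    P=won(p,s,z)[:,:2]-O; print(nm,z,"x",P@X,"y",P@Y)
```

```text
240 [(82, np.uint8(212), np.uint8(210), np.uint8(203)), (85, np.uint8(213), np.uint8(212), np.uint8(204)), (88, np.uint8(148), np.uint8(109), np.uint8(67)), (91, np.uint8(159), np.uint8(113), np.uint8(57)), (94, np.uint8(164), np.uint8(117), np.uint8(60)), (97, np.uint8(165), np.uint8(118), np.uint8(61)), (100, np.uint8(162), np.uint8(115), np.uint8(57)), (103, np.uint8(168), np.uint8(120), np.uint8(59)), (106, np.uint8(145), np.uint8(102), np.uint8(52)), (109, np.uint8(110), np.uint8(75), np.uint8(39)), (112, np.uint8(122), np.uint8(94), np.uint8(57)), (115, np.uint8(130), np.uint8(108), np.uint8(74)), (118, np.uint8(133), np.uint8(111), np.uint8(75)), (121, np.uint8(128), np.uint8(106), np.uint8(72)), (124, np.uint8(125), np.uint8(105), np.uint8(71)), (127, np.uint8(126), np.uint8(105), np.uint8(70)), (130, np.uint8(121), np.uint8(101), np.uint8(67)), (133, np.uint8(122), np.uint8(101), np.uint8(69)), (136, np.uint8(123), np.uint8(102), np.uint8(69)), (139, np.uint8(100), np.uint8(83), np.uint8(56)), (142, np.uint8(100), np.uint8(83), np.uint8(58)), (145, np.uint8(110), np.uint8(91
[... 1354 characters left out ...]
np.uint8(81), np.uint8(55)), (145, np.uint8(107), np.uint8(90), np.uint8(59)), (148, np.uint8(109), np.uint8(91), np.uint8(61)), (151, np.uint8(111), np.uint8(92), np.uint8(61)), (154, np.uint8(111), np.uint8(92), np.uint8(60)), (157, np.uint8(155), np.uint8(153), np.uint8(147)), (160, np.uint8(153), np.uint8(151), np.uint8(145)), (163, np.uint8(151), np.uint8(150), np.uint8(143))]
stand origin [0.4629 0.2025]
back-top L/R 0.078 x [-0.0146 -0.0147] y [-0.0991  0.11  ]
ridge 0.078 x [0.0217 0.0216] y [-0.1091  0.1153]
front bottom 0.03 x [0.0518 0.0516] y [-0.1268  0.1205]
orange back L/R 0.0 x [-0.0553 -0.0553] y [-0.1144  0.1173]
orange back z.02 0.02 x [-0.053  -0.0531] y [-0.1064  0.1152]
```

The stand's upper face slopes parallel to the bores, with a ridge at z≈0.078, x≈0.02 in the stand frame. I'll use that ridge as the pivot: lift, move back 38 mm, then lower with the plug across it.

>>> step_arm --pt "0 0 -0.04 0 15" --pt "0 0 -0.075 0 15" --pt "0 0 -0.075 0 15" --pt "0.04 0 -0.075 0 15" --pt "0.08 0 -0.075 0 15" --pt "0.12 0 -0.075 0 15" --pt "0.152 0 -0.075 0 15" --pt "0.152 0 -0.075 0 15" --pt "0.152 0 -0.075 0 15"

```text
time_s: 5.88
tcp_pos: [0.5484, 0.2588, 0.1228]
eef_rot: [180.0, 0.0, 166.0]
contact_force: [0.8, 0.1, -2.1]
gripper_width: 0.0217
gripper_force: 20.0
```

>>> step_arm --pt "0 0 0.02 0 15" --pt "0 0 0.03 0 15" --pt "0 0 0.04 0 15" --pt "0 0 0.05 0 15" --pt "0 0 0.06 0 15" --pt "0 0 0.07 0 15" --pt "0 0 0.08 0 15" --pt "0 0 0.08 0 15"

```text
time_s: 6.55
tcp_pos: [0.5489, 0.2584, 0.102]
eef_rot: [-180.0, -0.0, 166.0]
contact_force: [-0.2, 1.2, 0.5]
gripper_width: 0.0213
gripper_force: 20.0
```

Run:
```python
from h import *
s=r.get_state();print({k:np.round(s[k],4) for k in("time_s","tcp_pos","contact_force","gripper_width")})
im=eyes.capture("wrist");np.save("pics/w3.npy",im);cv2.imwrite("pics/w3.png",cv2.cvtColor(im,cv2.COLOR_RGB2BGR)[60:330,100:420])
```

```text
{'time_s': np.float64(6.55), 'tcp_pos': array([0.5489, 0.2584, 0.102 ]), 'contact_force': array([-0.1963,  1.1729,  0.535 ]), 'gripper_width': np.float64(0.0213)}
```

View pics/w3.png

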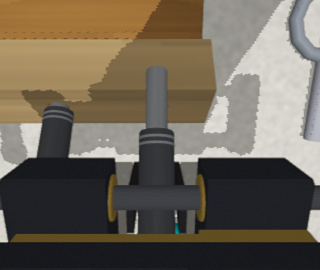

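The plug is touching the ridge at about 2.6 N and pivoting. I'll check its angle from the plug-end row in the wrist picture against the pivot geometry, which predicts about 33° here.

```bash
cat >> h.py <<'E'
from scipy.optimize import brentq
m_=eyes.camera_model("wrist");Hi=np.linalg.inv(m_["hand_eye"]);f_=192/np.tan(np.radians(m_["fov_y"]/2))
def wpx(p):
    c=Hi[:3,:3]@p+Hi[:3,3]; return m_["cx"]-f_*c[0]/c[2],m_["cy"]+f_*c[1]/c[2]
def endrow(th,gx=0,s=77,rad=7):
    t=np.radians(th);return wpx(np.array([gx+(s*np.cos(t)+rad*np.sin(t))/1e3,0,(-17.4+s*np.sin(t)-rad*np.cos(t))/1e3]))[1]
def plugrow(im):   # row of the plug's free end: strongest change along the column through the plug
    g=im[:,250:263].astype(float).mean((1,2)); return g
E
python3 - <<'E'
from h import *
np.set_printoptions(precision=2,suppress=True)
for n in("wrist2","w3"):
    g=plugrow(np.load(f"pics/{n}.npy")); print(n,[(i,int(g[i])) for i in range(118,148)], [(i,int(g[i])) for i in range(180,200,1)])
for t in(45,40,37,35,33,30,20,10,0): print(t,"end",endrow(t),"handle lo end",endrow(t,0,35,11))
E
```

```text
wrist2 [(118, 105), (119, 105), (120, 105), (121, 106), (122, 104), (123, 95), (124, 90), (125, 90), (126, 90), (127, 90), (128, 90), (129, 90), (130, 91), (131, 90), (132, 91), (133, 98), (134, 101), (135, 101), (136, 101), (137, 102), (138, 102), (139, 102), (140, 102), (141, 102), (142, 102), (143, 102), (144, 102), (145, 102), (146, 102), (147, 102)] [(180, 102), (181, 102), (182, 102), (183, 102), (184, 102), (185, 103), (186, 103), (187, 102), (188, 73), (189, 54), (190, 52), (191, 52), (192, 53), (193, 70), (194, 107), (195, 108), (196, 73), (197, 53), (198, 51), (199, 58)]
w3 [(118, 103), (119, 103), (120, 103), (121, 102), (122, 102), (123, 102), (124, 101), (125, 102), (126, 102), (127, 102), (128, 102), (129, 102), (130, 102), (131, 102), (132, 103), (133, 103), (134, 103), (135, 102), (136, 103), (137, 103), (138, 103), (139, 103), (140, 103), (141, 103), (142, 103), (143, 103), (144, 103), (145, 103), (146, 103), (147, 103)] [(180, 104), (181, 103), (182, 103), (183, 103), (184, 104), (185, 104), (186, 104), (187, 95), (188, 59), (189, 52), (190, 53), (191, 53), (192, 53), (193, 68), (194, 108), (195, 109), (196, 80), (197, 56), (198, 52), (199, 55)]
45 end 137.68617361878864 handle lo end 186.09825766402128
40 end 132.0011528079786 handle lo end 185.03985365987805
37 end 128.7617514939468 handle lo end 184.6089206152583
35 end 126.68224904903617 handle lo end 184.41089643965915
33 end 124.67218005853026 handle lo end 184.28663869746816
30 end 121.79822299779153 handle lo end 184.24293668547568
20 end 113.67723501421048 handle lo end 185.41217327510353
10 end 108.4815192869879 handle lo end 188.77031116300174
0 end 107.33804894735732 handle lo end 194.47813873456766
```

The pulled-out reading of 132.7 gives 40.6° and the current one about 34°, both matching the geometry. I'll keep pivoting to about 12°.

>>> step_arm --pt "0 0 0.01 0 15" --pt "0 0 0.02 0 15" --pt "0 0 0.03 0 15" --pt "0 0 0.04 0 15" --pt "0 0 0.05 0 15" --pt "0 0 0.06 0 15" --pt "0 0 0.07 0 15" --pt "0 0 0.08 0 15" --pt "0 0 0.09 0 15" --pt "0 0 0.094 0 15" --pt "0 0 0.094 0 15"

```text
time_s: 7.52
tcp_pos: [0.5489, 0.2584, 0.0787]
eef_rot: [-180.0, -0.0, 166.0]
contact_force: [-0.2, 0.9, 1.4]
gripper_width: 0.0218
gripper_force: 20.0
```

Run:
```python
from h import *
s=r.get_state();print({k:np.round(s[k],4) for k in("time_s","tcp_pos","contact_force","gripper_width")})
im=eyes.capture("wrist");np.save("pics/w4.npy",im);cv2.imwrite("pics/w4.png",cv2.cvtColor(im,cv2.COLOR_RGB2BGR)[60:330,100:420])
g=plugrow(im);print([(i,int(g[i])) for i in range(100,125)],[(i,int(g[i])) for i in range(180,206)])
```

```text
{'time_s': np.float64(7.5167), 'tcp_pos': array([0.5489, 0.2584, 0.0787]), 'contact_force': array([-0.1587,  0.9428,  1.3548]), 'gripper_width': np.float64(0.0218)}
[(100, 102), (101, 103), (102, 104), (103, 105), (104, 106), (105, 107), (106, 108), (107, 108), (108, 108), (109, 107), (110, 107), (111, 107), (112, 105), (113, 101), (114, 106), (115, 107), (116, 107), (117, 107), (118, 107), (119, 107), (120, 107), (121, 107), (122, 107), (123, 107), (124, 107)] [(180, 106), (181, 106), (182, 106), (183, 106), (184, 106), (185, 107), (186, 106), (187, 106), (188, 106), (189, 108), (190, 101), (191, 52), (192, 48), (193, 54), (194, 55), (195, 55), (196, 55), (197, 54), (198, 57), (199, 86), (200, 111), (201, 111), (202, 76), (203, 56), (204, 54), (205, 55)]
```

View pics/w4.png

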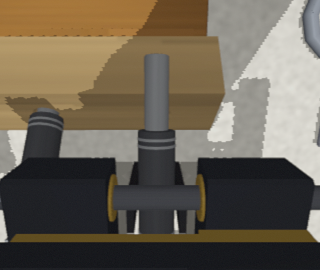

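Run:
```python
from h import *
from scipy.optimize import least_squares
def row(th,gx,gz,s,rad):
    t=np.radians(th);return wpx(np.array([gx+s*np.cos(t)+rad*np.sin(t),0,-17.4+gz+s*np.sin(t)-rad*np.cos(t)])/1e3)[1]
D=[(132.7,187.9),(126.,187.5),(112.8,190.5)]
def F(p,full=False):
    th=[40,p[2],p[3]];e=[]
    for t,(a,b) in zip(th,D): e+=[row(t,p[0],p[1],77,7)-a,row(t,p[0],p[1],35,11)-b]
    return np.r_[e,p[0]/2,p[1]/2]
q=least_squares(F,[0,0,33,14]);print(q.x,q.fun)
for t in(0,2,4,6,8,10,12,14,16): print(t,row(t,*q.x[:2],77,7).round(2),row(t,*q.x[:2],35,11).round(2))
```

```text
[-1.28168991 -1.40009792 32.20244274 13.98246838] [ 1.34492726 -0.20153441  0.00880742 -0.50178641 -0.2851091  -0.35855565
 -0.64084496 -0.70004896]
0 110.04 197.7
2 109.83 196.33
4 109.82 195.05
6 110.01 193.88
8 110.39 192.8
10 110.94 191.82
12 111.66 190.93
14 112.52 190.13
16 113.54 189.43
```

The fit gives 14° now, with the axis 18.8 mm behind the TCP, which agrees with the ridge geometry. Level needs about 12.5 mm more, and the handle-edge row should then read about 197.5.

>>> step_arm --pt "0 0 0.01 0 15" --pt "0 0 0.02 0 15" --pt "0 0 0.03 0 15" --pt "0 0 0.038 0 15" --pt "0 0 0.044 0 15" --pt "0 0 0.047 0 15" --pt "0 0 0.047 0 15"

```text
time_s: 8.15
tcp_pos: [0.549, 0.2584, 0.0671]
eef_rot: [-180.0, -0.0, 166.0]
contact_force: [1.6, 0.0, 1.8]
gripper_width: 0.0216
gripper_force: 20.0
```

Run:
```python
from h import *
s=r.get_state();print({k:np.round(s[k],4) for k in("time_s","tcp_pos","contact_force","gripper_width")})
im=eyes.capture("wrist");np.save("pics/w5.npy",im)
g=plugrow(im);print([(i,int(g[i])) for i in range(102,118)],[(i,int(g[i])) for i in range(188,212)])
```

```text
{'time_s': np.float64(8.15), 'tcp_pos': array([0.549 , 0.2584, 0.0671]), 'contact_force': array([1.6121, 0.0289, 1.7681]), 'gripper_width': np.float64(0.0216)}
[(102, 105), (103, 107), (104, 108), (105, 108), (106, 108), (107, 108), (108, 107), (109, 107), (110, 107), (111, 106), (112, 105), (113, 90), (114, 93), (115, 104), (116, 104), (117, 103)] [(188, 103), (189, 103), (190, 103), (191, 103), (192, 103), (193, 103), (194, 104), (195, 102), (196, 69), (197, 44), (198, 41), (199, 49), (200, 55), (201, 53), (202, 53), (203, 53), (204, 53), (205, 53), (206, 68), (207, 106), (208, 109), (209, 92), (210, 59), (211, 52)]
```

>>> step_arm --pt "0 0 0.004 0 15" --pt "0 0 0.006 0 15" --pt "0 0 0.006 0 15"

```text
time_s: 8.45
tcp_pos: [0.549, 0.2584, 0.0657]
eef_rot: [-180.0, -0.0, 166.0]
contact_force: [0.8, 0.4, 1.6]
gripper_width: 0.0211
gripper_force: 20.0
```

>>> step_arm --pt "0 0 0 0 15" --pt "0 0 -0.02 0 15" --pt "0 0 -0.06 0 15" --pt "0 0 -0.12 0 15" --pt "0 0 -0.19 0 15" --pt "0 0 -0.27 0 15" --pt "0 0 -0.35 0 15" --pt "0 0 -0.42 0 15" --pt "0 0 -0.46 0 15" --pt "0 0 -0.48 0 15" --pt "0 0 -0.48 0 15" --newtons 40

```text
time_s: 9.37
tcp_pos: [0.5492, 0.2587, 0.1869]
eef_rot: [179.9, 0.0, 166.0]
contact_force: [0.5, 0.6, -2.1]
gripper_width: 0.0209
gripper_force: 40.0
```

Run:
```python
from h import *
s=r.get_state();print({k:np.round(s[k],4) for k in("time_s","tcp_pos","joints","contact_force","gripper_width")})
im=eyes.capture("wrist");np.save("pics/w6.npy",im)
g=plugrow(im);print([(i,int(g[i])) for i in range(102,118)],[(i,int(g[i])) for i in range(188,212)])
```

```text
{'time_s': np.float64(9.3667), 'tcp_pos': array([0.5492, 0.2587, 0.1869]), 'joints': array([ 4.363380e+01,  1.577040e+01, -1.155320e+01, -6.600000e-03,
       -6.258560e+01, -1.476611e+02]), 'contact_force': array([ 0.5451,  0.6259, -2.0718]), 'gripper_width': np.float64(0.0209)}
[(102, 74), (103, 73), (104, 76), (105, 97), (106, 101), (107, 100), (108, 100), (109, 102), (110, 105), (111, 107), (112, 106), (113, 90), (114, 96), (115, 102), (116, 102), (117, 102)] [(188, 102), (189, 102), (190, 102), (191, 102), (192, 102), (193, 102), (194, 102), (195, 100), (196, 61), (197, 41), (198, 41), (199, 50), (200, 53), (201, 52), (202, 52), (203, 52), (204, 52), (205, 53), (206, 75), (207, 106), (208, 107), (209, 81), (210, 55), (211, 51)]
```

Now I'll carry it partway towards the panel and turn it broadside to the scene camera, to check the level independently.

>>> step_arm --pt "-0.005 -0.05 0 -0.05 15" --pt "-0.014 -0.14 0 -0.14 15" --pt "-0.024 -0.24 0 -0.24 15" --pt "-0.035 -0.35 0 -0.35 15" --pt "-0.046 -0.46 0 -0.46 15" --pt "-0.057 -0.57 0 -0.57 15" --pt "-0.068 -0.68 0 -0.68 15" --pt "-0.078 -0.78 0 -0.78 15" --pt "-0.087 -0.87 0 -0.87 15" --pt "-0.095 -0.94 0 -0.95 15" --pt "-0.1 -0.978 0 -1 15" --pt "-0.1 -0.978 0 -1 15"

```text
time_s: 10.42
tcp_pos: [0.5127, 0.0133, 0.1845]
eef_rot: [179.9, -0.1, -134.0]
contact_force: [0.0, 0.5, -2.0]
gripper_width: 0.0208
gripper_force: 40.0
```

Run:
```python
from h import *
s=r.get_state();print({k:np.round(s[k],4) for k in("time_s","tcp_pos","eef_rot","joints","gripper_width")})
ims={n:eyes.capture(n) for n in("scene","top","wrist")}
for n in ims: np.save(f"pics/{n}7.npy",ims[n])
g=plugrow(ims["wrist"]);print([(i,int(g[i])) for i in range(108,116)],[(i,int(g[i])) for i in range(193,199)])
c=s["tcp_pos"]+[0,0,.0188]; o=[]
for n in("scene","top"):
    p=proj(n,c)[0];print(n,p); x,y=p.astype(int)
    q=cv2.cvtColor(ims[n],cv2.COLOR_RGB2BGR)[max(y-37,0):y+38,max(x-50,0):x+50]; print(x-50,y-37)
    o.append(cv2.resize(q,(800,600))[:, :])
cv2.imwrite("pics/c7.png",np.vstack([cv2.resize(o[0],(400,300)),cv2.resize(o[1],(400,300))]))
```

```text
{'time_s': np.float64(10.4167), 'tcp_pos': array([0.5127, 0.0133, 0.1845]), 'eef_rot': array([ 1.799219e+02, -1.337000e-01, -1.339889e+02]), 'joints': array([ 2.34324e+01,  7.25480e+00, -2.29137e+01, -2.40000e-02,
       -5.99848e+01, -6.74094e+01]), 'gripper_width': np.float64(0.0208)}
[(108, 210), (109, 211), (110, 211), (111, 212), (112, 210), (113, 139), (114, 119), (115, 156)] [(193, 102), (194, 102), (195, 101), (196, 64), (197, 42), (198, 41)]
scene [267.37090956 179.12254922]
217 142
top [249.59262698 168.74198741]
199 131
```

View pics/c7.png

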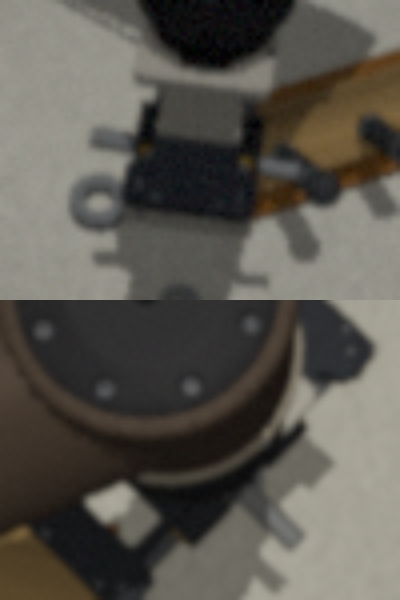

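In the scene crop both ends are visible: the plug stub on the left at about (240,176) to (248,178), and the pin on the right at about (283,183) to (291,185). I'll fit the tilt from the stub centrelines.

Run:
```python
from h import *
np.set_printoptions(precision=2,suppress=True)
im=np.load("pics/scene7.npy").astype(int);v=im.sum(2)//3
print("L cols 237-250 rows 168-186");print(v[168:186,237:251])
print("R cols 281-296 rows 174-194");print(v[174:194,281:297])
tcp=np.array([.5127,.0133,.1845]);yw=np.radians(-134);x=np.array([np.cos(yw),np.sin(yw),0])
g=tcp+[0,0,.0188]
for t in(-4,0,4,8):
    a=np.radians(t);u=-x*np.cos(a)+np.array([0,0,np.sin(a)]) # toward pin
    P=np.array([g-.077*u,g-.060*u,g+.045*u,g+.063*u]);p=proj("scene",P);print(t,p.ravel(),"slope",np.degrees(np.arctan2(*(p[3]-p[0])[::-1])))
```

```text
L cols 237-250 rows 168-186
[[147 149 148 148 145 147 148 144 145 144 146 147 149 148]
 [146 150 148 143 148 146 146 146 146 144 145 145 146 145]
 [145 145 147 145 144 144 147 145 145 145 145 146 150 143]
 [144 146 146 147 147 145 146 147 142 145 145 146 146 140]
 [146 144 143 143 145 140 142 141 148 143 149 149 148 136]
 [148 147 144 134 129 126 127 134 134 140 143 144 142 128]
 [146 145 133 115 104 107 106 112 117 125 128 125 129 117]
 [147 140 129 108  96  96  98  98 100 102  98  90  89  91]
 [145 141 122  98  94  93  95  95  96  96  92  82  66  57]
 [144 138 111  88  81  82  84  89  88  94  92  86  65  47]
 [148 141 117  98  88  80  84  80  82  83  82  80  66  43]
 [145 140 133 126 117 110 107 105  98  96  87  82  72  49]
 [147 144 145 142 142 137 137 136 130 124 116 108  96  69]
 [148 149 145 148 147 144 145 141 144 142 138 129 110  75]
 [149 150 147 149 147 144 144 146 147 148 146 128  94  57]
 [148 150 146 149 148 145 146 146 148 150 143 108  64  36]
 [147 146 146 139 140 140 140 141 144 149 138  90  47  25]
 [138 135 131 125 123 119 123 126 136 142 131  81  39  25]]
R cols 28
[... 997 characters left out ...]
0  30  34  30  34  40  40]
 [ 43  45  50  54  46  39  39  35  36  35  44  45  38  33  34  37]
 [ 35  37  38  42  36  40  39  34  35  44  48  55  43  27  30  33]
 [ 32  38  39  44  33  38  38  33  38  45  59  58  47  41  38  34]
 [ 35  39  50  49  33  36  37  37  42  42  52  67  72  73  62  50]
 [ 31  41  57  51  52  45  39  43  47  53  71  95 112 115 102  86]]
-4 [238.75 174.14 245.06 175.24 284.11 182.04 290.81 183.21] slope 9.879798091591622
0 [238.72 175.24 245.02 176.1  284.24 181.41 291.03 182.33] slope 7.715478020594598
4 [238.84 176.36 245.09 176.96 284.3  180.77 291.13 181.43] slope 5.5420695835722125
8 [239.09 177.47 245.26 177.83 284.27 180.11 291.12 180.51] slope 3.344410691685724
```

The stubs give a tilt of about -2 to -3°, the wrist estimate says +3°, and the ridge geometry says about 0. It's close to level. I'll move over the panel and re-measure against the light background.

>>> step_arm --pt "0.04 -0.03 0 0 15" --pt "0.11 -0.08 0 0 15" --pt "0.19 -0.14 0 0 15" --pt "0.28 -0.21 0 0 15" --pt "0.37 -0.27 0 0 15" --pt "0.46 -0.34 0 0 15" --pt "0.55 -0.41 0 0 15" --pt "0.63 -0.46 0 0 15" --pt "0.7 -0.52 0 0 15" --pt "0.76 -0.56 0 0 15" --pt "0.786 -0.58 0 0 15" --pt "0.786 -0.58 0 0 15"

```text
time_s: 11.57
tcp_pos: [0.4813, -0.228, 0.1853]
eef_rot: [180.0, -0.0, -134.1]
contact_force: [0.4, -0.5, -1.1]
gripper_width: 0.021
gripper_force: 40.0
```

Run:
```python
from h import *
np.set_printoptions(precision=2,suppress=True)
s=r.get_state();print({k:np.round(s[k],4) for k in("time_s","tcp_pos","eef_rot","joints","gripper_width")})
ims={n:eyes.capture(n) for n in("scene","wrist")}
for n in ims: np.save(f"pics/{n}8.npy",ims[n])
yw=np.radians(s["eef_rot"][2]);x=np.array([np.cos(yw),np.sin(yw),0]);g=s["tcp_pos"]+[0,0,.0188]
for t in(-4,0,4,8):
    a=np.radians(t);u=-x*np.cos(a)+np.array([0,0,np.sin(a)])
    p=proj("scene",np.array([g-.077*u,g-.060*u,g+.045*u,g+.063*u]));print(t,p.ravel(),"slope",np.degrees(np.arctan2(*(p[3]-p[0])[::-1])))
p=p.round().astype(int);v=ims["scene"].astype(int).sum(2)//3
for q in(p[0],p[2]): 
    c0,r0=q[0]-2,q[1]-9; print("col0",c0,"row0",r0);print(v[r0:r0+19,c0:c0+13])
b=cv2.cvtColor(ims["scene"],cv2.COLOR_RGB2BGR);X,Y=p.mean(0).astype(int)
cv2.imwrite("pics/c8.png",cv2.resize(b[Y-37:Y+38,X-50:X+50],(800,600)))
```

```text
{'time_s': np.float64(11.5667), 'tcp_pos': array([ 0.48, -0.23,  0.19]), 'eef_rot': array([ 179.96,   -0.04, -134.15]), 'joints': array([ -4.23,   9.03, -20.65,   0.  , -60.37, -39.92]), 'gripper_width': np.float64(0.021)}
-4 [151.18 211.5  157.9  212.7  199.44 220.09 206.57 221.36] slope 10.09400833339103
0 [151.6  212.49 158.19 213.46 199.34 219.53 206.46 220.58] slope 8.39081352914594
4 [152.15 213.49 158.6  214.24 199.15 218.96 206.22 219.78] slope 6.633428447487935
8 [152.84 214.5  159.12 215.03 198.87 218.37 205.86 218.96] slope 4.804632780541708
col0 151 row0 206
[[107 104 100  93  94  92  96  99 105 108 111 118 121]
 [139 130 129 121 103  85  81  79  81  83  85  89  92]
 [155 155 153 147 126  94  75  72  75  76  77  75  77]
 [157 161 154 151 135 105  82  76  75  75  76  74  72]
 [160 152 140 137 126 105  85  75  77  76  74  73  74]
 [154 136 117 110 105  97  83  76  74  76  74  74  73]
 [150 127 106 100  98  92  77  74  77  76  76  79  76]
 [145 119 103  99 101  87  66  69  76  72  70  73  73]
 [142 112  96  94  90  75  51  64  74  78  75  76  78]
 [144 115  95  88  77  56  4
[... 886 characters left out ...]
91  91  89  88  91  89  91  89  90  88]
 [ 77  86  88  87  85  88  88  90  86  87  87  88  89]
 [ 62  84  88  92  88  86  87  86  89  86  87  91  90]
 [ 63  80  88  87  90  88  89  85  87  87  90  89  91]
 [ 79  90  89  89  88  90  83  85  84  83  85  88  90]
 [ 94 102 100 102  98  96  94  89  85  88  88  88  90]
 [ 95 102 103 106 108 109 102 103  95  91  90  83  88]
 [ 86  92  97  97 103 105 106 106 104 103  89  85  92]
 [ 80  84  84  85  90  90  95  98 100  96  82  84  90]
 [ 80  85  84  82  79  82  83  86  88  85  80  90  90]
 [ 87  90  88  86  90  88  88  84  84  83  82  88  87]
 [ 89  89  90  87  92  90  90  94  89  88  91  89  87]
 [ 77  83  86  88  90  93  94  92  88  88  90  87  87]]
```

View pics/c8.png

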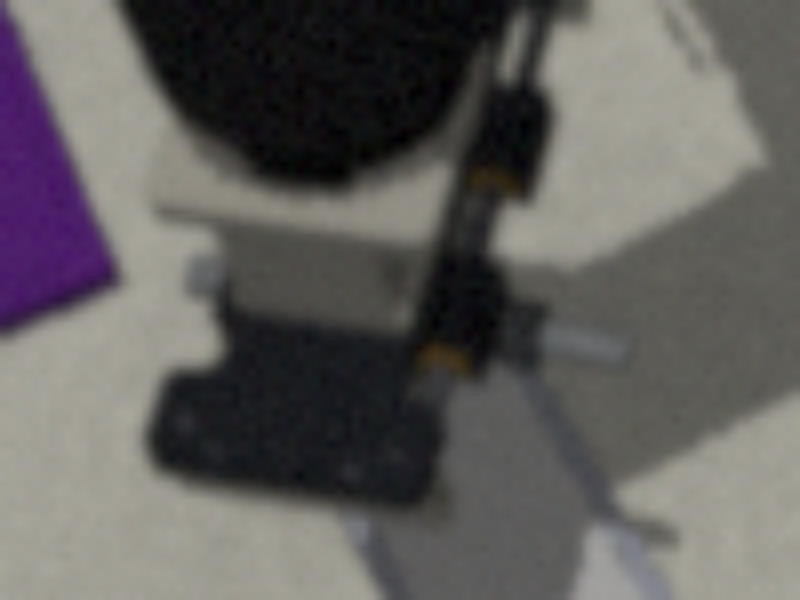

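The pin stub is now clear. The plug centre (153.5, 213.5) and pin centre (204, 222) give a slope of about 9.7°, a tilt of about -3° at most, so it's essentially level. I'll turn it along the panel and lower it to height.

>>> step_arm --pt "0 0 0 0.06 15" --pt "0 0 0 0.15 15" --pt "0 0 0 0.25 15" --pt "0 0 0 0.35 15" --pt "0 0 0 0.45 15" --pt "0 0 0 0.55 15" --pt "0 0 0 0.65 15" --pt "0 0 0 0.74 15" --pt "0 0 0 0.8 15" --pt "0 0 0 0.824 15" --pt "0 0 0 0.824 15" --pt "0 0 0 0.824 15"

```text
time_s: 12.67
tcp_pos: [0.482, -0.226, 0.1858]
eef_rot: [180.0, 0.0, 176.7]
contact_force: [-0.4, 0.8, -1.2]
gripper_width: 0.0211
gripper_force: 40.0
```

>>> step_arm --pt "0 0 0.02 0 15" --pt "0 0 0.05 0 15" --pt "0 0 0.09 0 15" --pt "0 0 0.13 0 15" --pt "0 0 0.17 0 15" --pt "0 0 0.21 0 15" --pt "0 0 0.25 0 15" --pt "0 0 0.285 0 15" --pt "0 0 0.31 0 15" --pt "0 0 0.324 0 15" --pt "0 0 0.324 0 15" --pt "0 0 0.324 0 15"

```text
time_s: 13.67
tcp_pos: [0.4818, -0.227, 0.1049]
eef_rot: [-180.0, 0.0, 176.5]
contact_force: [-0.3, 0.8, -1.9]
gripper_width: 0.0213
gripper_force: 40.0
```

Run:
```python
from h import *
np.set_printoptions(precision=4,suppress=True)
s=r.get_state();print({k:np.round(s[k],4) for k in("time_s","tcp_pos","eef_rot","joints","contact_force","gripper_width")})
ims={n:eyes.capture(n) for n in("scene","wrist","top")}
for n in ims: np.save(f"pics/{n}9.npy",ims[n])
yw=np.radians(s["eef_rot"][2]);x=np.array([np.cos(yw),np.sin(yw),0]);g=s["tcp_pos"]+[0,0,.0188]
for t in(-6,-3,0,3):
    a=np.radians(t);u=-x*np.cos(a)+np.array([0,0,np.sin(a)])
    print(t,proj("scene",np.array([g-.077*u,g+.04*u,g+.063*u])).ravel())
P=proj("scene",g)[0].astype(int)
a=cv2.cvtColor(ims["scene"],cv2.COLOR_RGB2BGR)[P[1]-45:P[1]+45,P[0]-60:P[0]+60];print("crop0",P-[60,45])
w=cv2.cvtColor(ims["wrist"],cv2.COLOR_RGB2BGR)
cv2.imwrite("pics/c9.png",np.hstack([cv2.resize(a,(400,300),interpolation=cv2.INTER_CUBIC),cv2.resize(w,(400,300))]))
```

```text
{'time_s': np.float64(13.6667), 'tcp_pos': array([ 0.4818, -0.227 ,  0.1049]), 'eef_rot': array([-179.9918,    0.0012,  176.5368]), 'joints': array([ -4.1081,  13.8001, -26.5459,   0.0107, -49.6527, -89.362 ]), 'contact_force': array([-0.3271,  0.7769, -1.8807]), 'gripper_width': np.float64(0.0213)}
-6 [173.8383 207.5043 193.7517 242.9576 197.8618 250.2751]
-3 [174.0432 208.1112 193.6785 242.6955 197.758  249.8808]
0 [174.2804 208.7733 193.5857 242.3984 197.6225 249.4295]
3 [174.5489 209.4884 193.4735 242.067  197.4555 248.922 ]
crop0 [126 185]
```

View pics/c9.png

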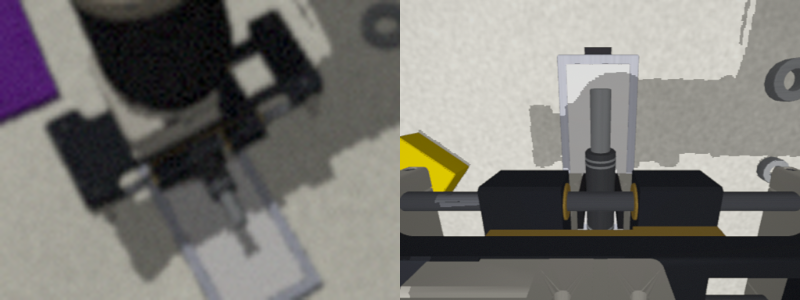

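The wrist half shows the gauge in line with the panel, plug at wrist column 256 against a panel centre of about 254. The scene half shows the pin over the window. One numeric check of the centring remains.

Run:
```python
from h import *
np.set_printoptions(precision=4,suppress=True)
s=dict(tcp_pos=np.array([.4818,-.227,.1049]),eef_rot=[-179.99,0,176.54])
im=cv2.GaussianBlur(np.load("pics/wrist9.npy"),(3,3),0).astype(int)
b=im[...,2]-im[...,0]   # aluminium frame is bluish, bench yellowish
L=[];R=[]
for row in range(80,200,8):
    c=np.nonzero(b[row,190:320]>2)[0]+190
    if len(c): L.append((c.min()-.5,row));R.append((c.max()+.5,row))
print([(l[0],q[0],l[1]) for l,q in zip(L,R)])
l=won(L,s,.02);q=won(R,s,.02)
fl=np.polyfit(l[:,0],l[:,1],1);fr=np.polyfit(q[:,0],q[:,1],1)
print("edge yaw",np.degrees(np.arctan([fl[0],fr[0]])),"width",(np.median(q[:,1]-l[:,1])),"mid y at x=.48",(np.polyval(fl,.48)+np.polyval(fr,.48))/2)
print([(i,b[i,230],b[i,275]) for i in range(62,84)])
print("near edge x", won([[254,69.5]],s,.02))
```

```text
[(np.float64(201.5), np.float64(304.5), 80), (np.float64(201.5), np.float64(304.5), 88), (np.float64(202.5), np.float64(304.5), 96), (np.float64(202.5), np.float64(303.5), 104), (np.float64(202.5), np.float64(303.5), 112), (np.float64(203.5), np.float64(302.5), 120), (np.float64(203.5), np.float64(302.5), 128), (np.float64(204.5), np.float64(302.5), 136), (np.float64(204.5), np.float64(301.5), 144), (np.float64(204.5), np.float64(301.5), 152), (np.float64(205.5), np.float64(301.5), 160), (np.float64(205.5), np.float64(300.5), 168), (np.float64(206.5), np.float64(300.5), 176), (np.float64(206.5), np.float64(300.5), 184), (np.float64(206.5), np.float64(299.5), 192)]
edge yaw [-3.545  -3.4368] width 0.08737202135783567 mid y at x=.48 -0.23002206269939876
[(62, np.int64(-10), np.int64(-10)), (63, np.int64(-10), np.int64(-9)), (64, np.int64(-10), np.int64(-9)), (65, np.int64(-10), np.int64(-9)), (66, np.int64(-10), np.int64(-9)), (67, np.int64(-10), np.int64(-9)), (68, np.int64(-9), np.int64(-9)), (69, np.int64(-4), np.int64(-4)), (70, np.int64(5), np.int64(5)), (71, np.int64(11), np.int64(11)), (72, np.int64(11), np.int64(10)), (73, np.int64(10), np.int64(11)), (74, np.int64(10), np.int64(10)), (75, np.int64(10), np.int64(10)), (76, np.int64(11), np.int64(11)), (77, np.int64(11), np.int64(11)), (78, np.int64(11), np.int64(11)), (79, np.int64(11), np.int64(11)), (80, np.int64(11), np.int64(11)), (81, np.int64(8), np.int64(7)), (82, np.int64(2), np.int64(2)), (83, np.int64(0), np.int64(0))]
near edge x [[ 0.3696 -0.2225  0.02  ]]
```

Panel yaw is -3.5° and its centre is about (0.478, -0.229), so a final 2 mm shift sideways, settle, and hand in.

>>> step_arm --pt "0 -0.008 0 0 15" --pt "0 -0.008 0 0 15" --pt "0 -0.008 0 0 15" --pt "0 -0.008 0 0 15" --pt "0 -0.008 0 0 15" --pt "0 -0.008 0 0 15" --pt "0 -0.008 0 0 15" --pt "0 -0.008 0 0 15"

```text
time_s: 14.48
tcp_pos: [0.4816, -0.2289, 0.1048]
eef_rot: [180.0, 0.0, 176.5]
contact_force: [0.3, -0.0, -0.9]
gripper_width: 0.0207
gripper_force: 40.0
```

```bash
python3 -c "
from plant import workorder
print(workorder.close_job())"
```

```text
the job is handed in; nothing more can be done
None
```

I drew the double-ended gauge out, turned it level within about 3° by my measurements, and handed the job in at about 14.5 s. It is still gripped, lined up with the panel, centred to within a few millimetres and about 10 cm above it. To level it I pressed its plug lightly on the stand's ridge, and I moved nothing else.

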